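# Swap an out-of-date herb jar: old one through the bin flap, fresh one into the rack clip

## Robot

A 7-joint arm with a two-finger parallel gripper is mounted at the origin on a cart in front of the work surface, level with it; the furniture and walls round the work are solid. World frame = base frame: x ahead of the robot, y to its left, z up, the work surface at z = 0. Lengths are in m, angles in rad, forces in N, time in s.
With the tool pointing down it reaches from about 0.4 to 0.875 m from the base axis. Payload 19.3 kg.
Tool frame: the origin (TCP) lies midway between the tips of the shut fingers; the grasp point (between the pads) lies 19 mm behind it; z points along the fingers, y is the direction in which the jaws open and shut (so a half turn about z gives the same grasp; the last joint's range is limited). The gripper opens to 85 mm and grips with 20 to 120 N. Pads are 22 mm wide; open, the fingers measure 114 mm over their backs; the gripper's body (76 mm by 85 mm) begins 54 mm behind the grasp point. The pads swing forward as they close: fully open they stand 13 mm farther back than shut.
Start: joints at [-1.232, 0.521, -0.036, 1.599, 0.021, 1.021, -0.113], TCP at [0.248, 0.573, 0.231] pointing down, gripper open.
Joint ranges: [-2.91, 2.91], [-0.3, 2.13], [-1.5, 1.42], [0.17, 2.43], [-1.26, 4.41], [0.16, 1.93], [-2.52, 2.52]. Speed limits (rad/s): [1.89, 1.89, 2.39, 2.39, 3.01, 3.01, 3.01].

## Interface

Orientations are given as [roll, pitch, yaw] about the fixed x, y, z axes, in that order (R = Rz(yaw) Ry(pitch) Rx(roll)).
In Python, from workcell import bot, eyes gives the robot as it stands. The module is installed in compiled form; this text tells all that it offers.
- The arm moves only by the shell command python3 -m jog 'ROWS' [FORCE]. ROWS is JSON, a list of rows, each an object with "delta_pos": the shift along the world's x, y, z in mm, a list of three; "spin": the turn about the world's z in rad; "claw": the closure, from 0 (fully open) to 1 (shut). In form: [{"delta_pos": [tx, ty, tz], "spin": spin, "claw": claw}, ...]. A call has 1 to 8 rows; each row is the pose to reach, as a shift and turn from the pose measured when the call began; what a row does not reach only later rows make up. A row lasts 1/10 s, in which the tool goes at most 50 mm and 8.59 degrees, less where a joint would pass 70% of its speed; a pose out of reach is approached as far as the arm can. A call with a gripper value outside its range is refused whole. The fingers move at their own pace and stop on an object; FORCE is the grip in N (left out, the last holds). Time passes only in rows, so rows that repeat a pose let the fingers close. It gives the time, the measured TCP pose, the force and the opening at its end, in the units of the state.
- bot.observe(): the state, without advancing time (a new reading comes with each control period).
- eyes.grab_frame(name): name is "side" or "top"; returns the picture (400x640x3 uint8, blue, green, red); there is no depth.
- eyes.camera_params(name): a dict with "fx", "fy", "cx", "cy" (pixels), "origin" and "attitude" of the camera in the world. Camera axes: x right, y up, looking along -z (the intrinsics and any distortion apply to the point x, -y, -z); pixel columns grow to the right and rows downward; lengths in m; the calibration is good to about 2 mm. A picture is of the moment at which its call begins. camera_params takes no time and is no camera call.
- bot.job_done(): hands the job in, once; it reports no verdict.
The state is a dict: "clock": time; "qpos": joint angles; "qd": joint speeds; "joint_efforts": joint torques, N m; "position": TCP position; "tool_rot": TCP orientation; "force": force on the tool from outside, world axes, zero at the start; "moment": the same for the moment, N m; "grip_width": finger opening in m.
Only numpy, scipy, OpenCV 4.12 (cv2) and the standard library are available. Lean on these libraries where they do the work, as an engineer would, in place of code of your own. Each camera call takes 0.05 s, during which the arm holds its last target. There are 200 camera calls.

## Task

The tall herb jar in the spice rack is out of date: pull it out of its spring clip and throw it away by pushing it through the waste bin's sprung flap until it drops inside and the flap has closed again. Then take the fresh jar of the same kind, which stands on the open worktop between the bin and the rack (not the one at the back by the fruit), and snap it upright into the clip that has become free, standing on the rack's board. Leave the two shorter jars in their clips and everything else where it is.

Things in the scene. Friction and masses are not known exactly. Their poses are not given: they have to be found in the camera images.
- old_jar: The out-of-date herb jar: glass spice jar with a red screw cap, 109 mm tall, 44 mm in diameter (cap: the top 21 mm), 0.11 kg. It stands in one of the rack's three clips (any) and is the only tall one there, the two others being 96 mm. Origin: centre of its underside; z along its axis to the cap.
- new_jar: The fresh herb jar, same make and size as the old one (109 mm tall, 44 mm in diameter, 0.11 kg), standing alone on the worktop between the bin and the rack. Origin: centre of its underside; z along its axis to the cap.
- bin: Fixed white waste bin with grey lid, left or right, turned a little: 200 mm deep (x), 210 mm wide (y), hollow, walls 5 mm, floor at 10 mm. The lid slopes up by 12 degrees from 195 mm high at the front to 238 mm at the back; its rim stands 3 mm proud and a hinge cover behind the opening 6 mm. Origin: on the worktop at the middle of its back edge; x from its front (robot side) to its back, z up.
- bin_mouth (a point): Point on the closed flap, 125 mm in front of the bin's back, 211 mm above the worktop; the opening reaches 47 mm from here to the front, 87 mm to the back, 81 mm to either side. A jar held upright and pushed straight down here opens the flap (3 to 6 N) and, let go with its cap's top 10 mm or more below this point, drops in. Axes as the bin's.
- bin_flap (a joint): Angle of the bin's flap, rad: 0 shut, at most 1.35. The steel flap, 134 mm long and 158 mm wide, fills the lid's opening; hinged along its rear (upper) edge, its front edge swings down into the bin. A damped spring shuts it (0.2 Nm shut, 0.1 Nm more per rad): a jar's weight does not open it, and it closes by itself once jar and fingers are clear.
- rack: Fixed wooden spice rack: a base board 105 mm deep (x), 300 mm wide (y) and 10 mm thick, and an upright back board 70 mm high at 80 to 92 mm from the front edge. Origin: on the worktop under the middle clip's seat, 50 mm behind the front edge; x points from front (robot side) to back, y along the row, z up.
- clip1 (a point): Underside centre of a jar seated in clip 1: on the board, 10 mm above the worktop, 50 mm behind its front edge. Axes as the rack's. The clip, two sprung steel arms 49 to 63 mm above the worktop, tips 27 mm in front of this point, opens to the rack's front (-x) and lets a jar in or out sideways along x with 3 to 6 N, which can tilt a jar gripped loosely by its sides. Clips 1, 2, 3 run along +y, 92 mm apart.
- clip2 (a point): The same point of clip 2, the middle one, of the same make.
- clip3 (a point): The same point of clip 3, at the rack's +y end, of the same make.
- short_jar_a: A spice jar with a dark cap, 96 mm tall, 43 mm in diameter, in another clip of the rack; it stays. Origin: centre of its underside.
- short_jar_b: A second such short spice jar, 96 mm tall, 43 mm in diameter, in the remaining clip; it stays. Origin: centre of its underside.
- salt_shaker: Bystander: glass salt shaker with a metal top, 44 mm wide, 90 mm tall. Origin: centre of its underside.
- kitchen_timer: Bystander: round wind-up timer, 69 mm wide, 70 mm tall. Origin: centre of its underside.
- corn_tin: Bystander: low tin, 75 mm wide, 58 mm tall. Origin: centre of its underside.
- espresso_cup: Bystander: small cup, 62 x 88 mm, 50 mm tall. Origin: centre of its underside.
- tea_box: Bystander: upright carton, 71 x 73 mm, 180 mm tall. Origin: centre of its underside.
- egg_tray: Bystander: pulp egg tray, 232 x 186 mm, 66 mm tall. Origin: centre of its underside.
- choc_bar: Bystander: flat packet, 56 x 149 mm, 11 mm thick. Origin: centre of its underside.

How it is judged:
On the way, in this order (a step that is already met when the one before it is completed fails the run):
1. the old jar is out of its clip (distance of old_jar from where it was at the start of the episode above 0.05 m), for 0.1 s.
2. the old jar lies in the bin and the flap has closed over it (x of old_jar in the frame of bin between -0.2 and 0 m and y of old_jar in the frame of bin between -0.105 and 0.105 m and z of old_jar in the frame of bin between 0 and 0.15 m and value of joint bin_flap below 0.06 rad), for 0.2 s.
3. the fresh jar is seated upright in the free clip (((horizontal distance between new_jar and clip1 below 0.006 m and z of new_jar in the frame of clip1 between -0.004 and 0.008 m and angle between new_jar's own z axis and vertical below 0.1 rad) or (horizontal distance between new_jar and clip2 below 0.006 m and z of new_jar in the frame of clip2 between -0.004 and 0.008 m and angle between new_jar's own z axis and vertical below 0.1 rad) or (horizontal distance between new_jar and clip3 below 0.006 m and z of new_jar in the frame of clip3 between -0.004 and 0.008 m and angle between new_jar's own z axis and vertical below 0.1 rad))), for 0.2 s.
At the end, for the whole second after the job is handed in: Old jar at rest inside the bin, flap shut (under 0.06 rad). Fresh jar upright (0.1 rad) in a rack clip: within 6 mm of its seat point horizontally, under 8 mm above the board, at rest. Both short jars still seated so in their clips (all of step 2 and ((horizontal distance between new_jar and clip1 below 0.006 m and z of new_jar in the frame of clip1 between -0.004 and 0.008 m and angle between new_jar's own z axis and vertical below 0.1 rad) or (horizontal distance between new_jar and clip2 below 0.006 m and z of new_jar in the frame of clip2 between -0.004 and 0.008 m and angle between new_jar's own z axis and vertical below 0.1 rad) or (horizontal distance between new_jar and clip3 below 0.006 m and z of new_jar in the frame of clip3 between -0.004 and 0.008 m and angle between new_jar's own z axis and vertical below 0.1 rad)) and ((horizontal distance between short_jar_a and clip1 below 0.006 m and z of short_jar_a in the frame of clip1 between -0.004 and 0.008 m and angle between short_jar_a's own z axis and vertical below 0.1 rad) or (horizontal distance between short_jar_a and clip2 below 0.006 m and z of short_jar_a in the frame of clip2 between -0.004 and 0.008 m and angle between short_jar_a's own z axis and vertical below 0.1 rad) or (horizontal distance between short_jar_a and clip3 below 0.006 m and z of short_jar_a in the frame of clip3 between -0.004 and 0.008 m and angle between short_jar_a's own z axis and vertical below 0.1 rad)) and ((horizontal distance between short_jar_b and clip1 below 0.006 m and z of short_jar_b in the frame of clip1 between -0.004 and 0.008 m and angle between short_jar_b's own z axis and vertical below 0.1 rad) or (horizontal distance between short_jar_b and clip2 below 0.006 m and z of short_jar_b in the frame of clip2 between -0.004 and 0.008 m and angle between short_jar_b's own z axis and vertical below 0.1 rad) or (horizontal distance between short_jar_b and clip3 below 0.006 m and z of short_jar_b in the frame of clip3 between -0.004 and 0.008 m and angle between short_jar_b's own z axis and vertical below 0.1 rad)) and linear speed of new_jar below 0.02 m/s and linear speed of old_jar below 0.05 m/s); the robot touches nothing.
It fails at once if a short jar in the rack is pulled out or tipped (moved more than 25 mm) (distance of any of short_jar_a, short_jar_b from where it was at the start of the episode above 0.025 m or angle between any of short_jar_a, short_jar_b's own z axis and vertical above 0.5 rad).
It fails at once if a bystander on the worktop is moved more than 25 mm or tipped over (distance of any of salt_shaker, kitchen_timer, corn_tin, espresso_cup, tea_box, egg_tray, choc_bar from where it was at the start of the episode above 0.025 m or angle between any of salt_shaker, kitchen_timer, corn_tin, espresso_cup, tea_box, egg_tray, choc_bar's own z axis and vertical above 0.5 rad).
It also fails if it takes over 72 s, if anything falls off the work surface, if the arm or the gripper's body presses on something with over 40 N, if the wrist force passes 120 N, or if a joint passes its speed limit or range.

## Working session

There is one attempt and no reset: what is moved stays moved. The work goes in short steps, Python scripts to look and compute and a shell command to move; the robot and the scene stay as the last step left them, time stands still between calls to the robot, and variables do not carry over. Pictures are saved under pics/ and viewed, about 8 in all and at most 12, crops included, and the job is handed in when it is done.

```bash
mkdir -p pics
python3 - <<'E'
from workcell import bot, eyes
import cv2
for n in("side","top"):
    im=eyes.grab_frame(n); cv2.imwrite(f"pics/{n}0.png",im); print(n,eyes.camera_params(n))
print(bot.observe())
E
```

```text
side {'fx': 423.7229641179017, 'fy': 423.7229641179017, 'cx': 320.1331616236845, 'cy': 198.1261308598276, 'origin': array([ 0.07899813, -0.9556215 ,  1.27519398]), 'attitude': array([ 0.76583053, -0.01462299, -0.40026563])}
top {'fx': 440.38871073463605, 'fy': 440.38871073463605, 'cx': 315.41795925206225, 'cy': 192.3016565337185, 'origin': array([-0.60618952,  0.61096714,  1.73421956]), 'attitude': array([ 0.67856409, -0.01609262, -2.02044532])}
{'clock': 0.1, 'qpos': array([-1.23215793,  0.52193854, -0.03633184,  1.59990781,  0.02117873,
        1.0210413 , -0.11281035]), 'qd': array([-0.0005037 , -0.00161254,  0.00133734, -0.00087853,  0.00012001,
       -0.00036871, -0.00054843]), 'joint_efforts': array([ 4.43794881e-03, -9.28501225e+01,  1.98440149e+00, -3.70539057e+01,
        1.81848166e-02,  5.34618390e-03, -1.99997757e-06]), 'position': array([0.24838062, 0.57324157, 0.23080857]), 'tool_rot': array([-3.14068231e+00,  3.97290272e-05,  2.73272486e+00]), 'force': array([ 0.74772777,  0.16382633, -0.61617613]), 'moment': array([0.03393356, 0.00350345, 0.02268899]), 'grip_width': 0.08542824605322177}
```

View pics/top0.png

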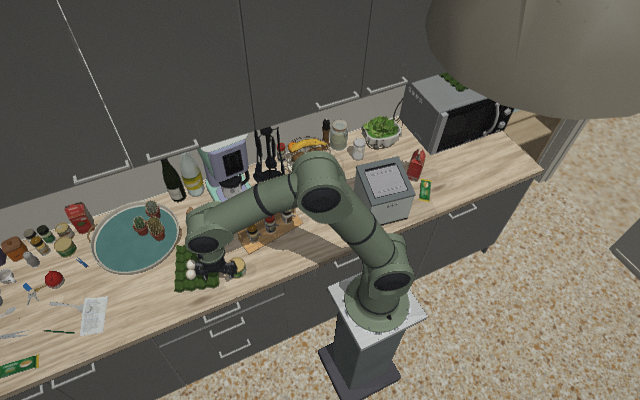

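View pics/side0.png

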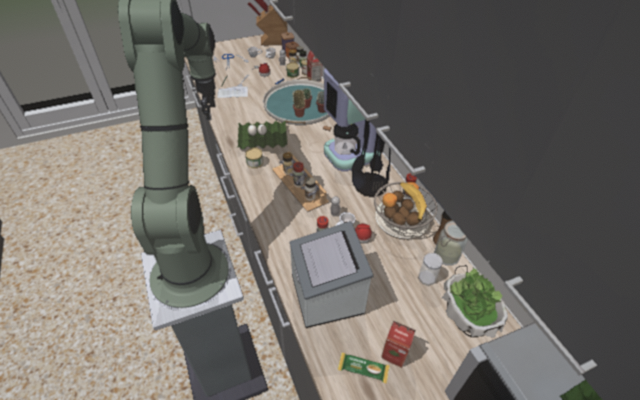

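The top view has the arm over the rack. In the side view the rack is near (300,185), the bin at (330,270) and a red cap, probably the new jar, at (322,222). I'll zoom in on the side view.

```bash
cat > h.py <<'E'
import numpy as np, cv2
from scipy.spatial.transform import Rotation as R
from workcell import bot, eyes
P={n:eyes.camera_params(n) for n in("side","top")}
def ray(n,u,v):
    p=P[n]; d=np.array([(u-p["cx"])/p["fx"],-(v-p["cy"])/p["fy"],-1.])
    return p["origin"],R.from_euler("xyz",p["attitude"]).apply(d)
def onz(n,u,v,z):
    o,d=ray(n,u,v); return o+d*(z-o[2])/d[2]
def pix(n,X):
    p=P[n]; c=R.from_euler("xyz",p["attitude"]).inv().apply(np.asarray(X)-p["origin"])
    return p["cx"]-p["fx"]*c[0]/c[2], p["cy"]+p["fy"]*c[1]/c[2]
def crop(n,u0,v0,u1,v1,s,name,im=None):
    im=eyes.grab_frame(n) if im is None else im
    cv2.imwrite(f"pics/{name}.png",cv2.resize(im[v0:v1,u0:u1],None,fx=s,fy=s,interpolation=cv2.INTER_CUBIC)); return im
E
python3 - <<'E'
from h import *
a=crop("side",230,135,390,255,5,"c1",cv2.imread("pics/side0.png"))
o=bot.observe(); print(pix("side",o["position"]),pix("top",o["position"]))
hsv=cv2.cvtColor(a,cv2.COLOR_BGR2HSV)
m=((hsv[...,0]<8)|(hsv[...,0]>172))&(hsv[...,1]>130)&(hsv[...,2]>60)
n,l,s,c=cv2.connectedComponentsWithStats(m.astype(np.uint8))
for i in range(1,n):
    if s[i,4]>15: print(s[i],c[i],onz("side",*c[i],.105))
E
```

```text
(np.float64(211.20331102493998), np.float64(115.97661660645585)) (np.float64(219.4471355292035), np.float64(279.41167197726185))
[256   0  11  10  39] [261.74358974   3.71794872] [0.88122622 1.91901878 0.105     ]
[309  53   4   7  19] [310.31578947  56.        ] [0.91614462 1.12145457 0.105     ]
[260  64   9   9  58] [263.74137931  68.12068966] [0.63091516 1.08860347 0.105     ]
[294 163   9   8  43] [298.06976744 167.13953488] [0.5180846  0.27136453 0.105     ]
[407 174   9   8  51] [410.52941176 178.05882353] [0.91481116 0.04020066 0.105     ]
[318 217  10  11  79] [321.83544304 222.20253165] [ 0.49172015 -0.03995722  0.105     ]
[356 224  15  15 178] [363.00561798 231.06179775] [ 0.61157632 -0.13386966  0.105     ]
[388 326  25  21 222] [400.38738739 336.31531532] [ 0.53227068 -0.53084864  0.105     ]
[383 342  23  24 204] [392.57843137 354.93137255] [ 0.48328836 -0.57083793  0.105     ]
[391 343  16   8  22] [398.40909091 346.27272727] [ 0.51153698 -0.55498799  0.105     ]
```

View pics/c1.png

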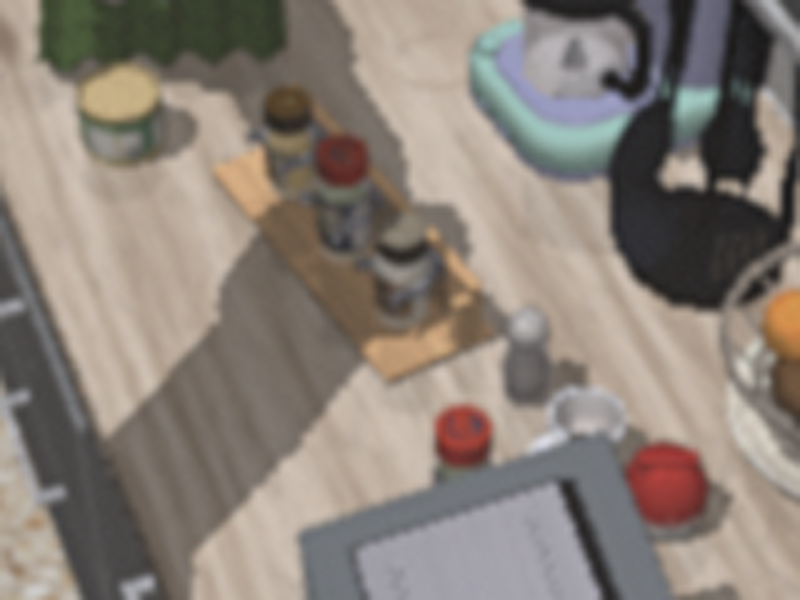

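The old jar, with the red cap, is in the middle clip at crop (343,152). The new jar's cap is at (464,428), just behind the bin's lid in the image. Next are the bin's corners, in both views.

Run:
```python
from h import *
a=cv2.imread("pics/side0.png")[205:325,280:380]; b=cv2.imread("pics/top0.png")[145:225,345:425]
A=cv2.resize(a,None,fx=4,fy=4,interpolation=cv2.INTER_CUBIC);B=cv2.resize(b,None,fx=4.5,fy=4.5,interpolation=cv2.INTER_CUBIC)
C=np.zeros((480,770,3),np.uint8);C[:,:400]=A;C[:360,410:]=B
cv2.imwrite("pics/c2.png",C)
f=lambda u,v,z:onz("side",230+u/5,135+v/5,z).round(4)
for t in[(215,168,.01),(388,380,.01),(500,332,.01),(343,151,.119),(288,100,.106),(405,232,.106),(464,425,.109)]:print(t,f(*t))
```

```text
(215, 168, 0.01) [0.4474 0.4035 0.01  ]
(388, 380, 0.01) [0.4954 0.1106 0.01  ]
(500, 332, 0.01) [0.6005 0.1252 0.01  ]
(343, 151, 0.119) [0.5191 0.2669 0.119 ]
(288, 100, 0.106) [0.504  0.3586 0.106 ]
(405, 232, 0.106) [0.5352 0.172  0.106 ]
(464, 425, 0.109) [ 0.4977 -0.0347  0.109 ]
```

View pics/c2.png

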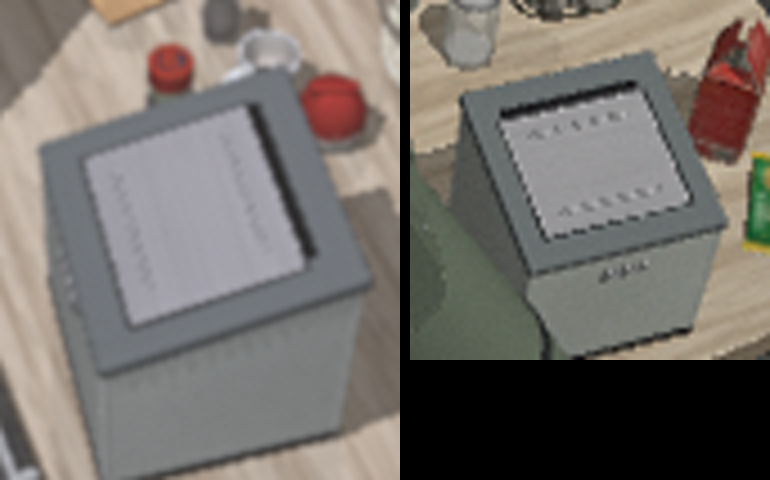

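The flap is shut. The black strip marks the hinge at the rear of the opening. I'll triangulate the four lid corners from both views.

Run:
```python
from h import *
S={"F+":(42,148),"F-":(98,375),"B-":(370,282),"B+":(270,70)}
T={"B+":(462,95),"B-":(655,55),"F-":(725,227),"F+":(530,272)}
X={}
for k in S:
    o1,d1=ray("side",280+S[k][0]/4,205+S[k][1]/4);o2,d2=ray("top",345+(T[k][0]-410)/4.5,145+T[k][1]/4.5)
    t=np.linalg.lstsq(np.c_[d1,-d2],o2-o1,rcond=None)[0];p,q=o1+t[0]*d1,o2+t[1]*d2
    X[k]=(p+q)/2;print(k,X[k].round(4),np.linalg.norm(p-q).round(4))
    z=.195 if k[0]=="F" else .238
    print("  planes",onz("side",280+S[k][0]/4,205+S[k][1]/4,z+.003)[:2].round(4),onz("top",345+(T[k][0]-410)/4.5,145+T[k][1]/4.5,z+.003)[:2].round(4))
f=(X["F+"]+X["F-"])/2;b=(X["B+"]+X["B-"])/2;e=(b-f)[:2];e/=np.linalg.norm(e)
print("yaw",np.arctan2(e[1],e[0]),"back",b,"mouth",b[:2]-.125*e, f[:2]+.075*e,np.linalg.norm((b-f)[:2]))
w=(X["F+"]-X["F-"]+X["B+"]-X["B-"])[:2];print(np.arctan2(-w[0],w[1]),np.linalg.norm(w)/2)
```

```text
F+ [ 0.3343 -0.1455  0.1891] 0.0022
  planes [ 0.3332 -0.1515] [ 0.3276 -0.1412]
F- [ 0.3015 -0.3534  0.186 ] 0.001
  planes [ 0.2995 -0.3597] [ 0.2939 -0.3459]
B- [ 0.4993 -0.3859  0.2349] 0.0058
  planes [ 0.4998 -0.3879] [ 0.4913 -0.3816]
B+ [ 0.5251 -0.1737  0.2374] 0.0075
  planes [ 0.5196 -0.1787] [ 0.5269 -0.172 ]
yaw -0.1551512788883519 back [ 0.51219018 -0.27983138  0.23613844] mouth [ 0.38869166 -0.26051518] [ 0.3919533  -0.26102533] 0.1966987090557668
-0.13863689839036256 0.21206241562267109
```

Bin mouth is about (0.390, -0.262, 0.211) with yaw about -0.147, and the rack seat is about (0.5195, 0.266) with yaw about 0.16. I'll move above the old jar, with the jaws along the rack's x.

```bash
python3 -m jog '[{"delta_pos":[272,-307,10],"spin":-1.0,"claw":0},{"delta_pos":[272,-307,10],"spin":-1.0,"claw":0},{"delta_pos":[272,-307,10],"spin":-1.0,"claw":0},{"delta_pos":[272,-307,10],"spin":-1.0,"claw":0},{"delta_pos":[272,-307,10],"spin":-1.0,"claw":0},{"delta_pos":[272,-307,10],"spin":-1.0,"claw":0},{"delta_pos":[272,-307,10],"spin":-1.0,"claw":0},{"delta_pos":[272,-307,10],"spin":-1.0,"claw":0}]' 70; python3 -m jog '[{"delta_pos":[0,0,0],"spin":0,"claw":0}]'
python3 - <<'E'
from h import *
f=lambda u,v,z:onz("side",230+u/5,135+v/5,z).round(4)
print("salt",f(528,322,.088),f(525,395,0),"cup",f(588,410,.05),"timer",f(668,480,.05))
E
```

```text
clock: 0.9
position: [0.5143, 0.2724, 0.2405]
tool_rot: [-3.14, 0.0, 1.729]
force: [0.2, 1.7, 0.5]
grip_width: 0.0857
clock: 1.0
position: [0.5179, 0.2663, 0.2405]
tool_rot: [-3.141, 0.003, 1.721]
force: [0.9, 0.6, -0.0]
grip_width: 0.0854
salt [0.5928 0.0602 0.088 ] [0.595  0.0622 0.    ] cup [ 0.6134 -0.0102  0.05  ] timer [ 0.6388 -0.0958  0.05  ]
```

```bash
python3 -m jog '[{"delta_pos":[2,0,-50],"spin":0.01,"claw":0},{"delta_pos":[2,0,-100],"spin":0.01,"claw":0},{"delta_pos":[2,0,-100],"spin":0.01,"claw":0}]'
python3 - <<'E'
from h import *
a=eyes.grab_frame("side")[130:230,250:340]; b=eyes.grab_frame("top")[190:270,220:310]
A=cv2.resize(a,None,fx=4.4,fy=4.4,interpolation=cv2.INTER_CUBIC);B=cv2.resize(b,None,fx=4.2,fy=4.2,interpolation=cv2.INTER_CUBIC)
C=np.zeros((440,790,3),np.uint8);C[:A.shape[0],:A.shape[1]]=A;C[:B.shape[0],400:400+B.shape[1]]=B
cv2.imwrite("pics/c3.png",C)
o=bot.observe();p=o["position"];print(p)
X=p+[0,0,-.022]; print([(np.array(pix("side",X))-[250,130])*4.4,(np.array(pix("top",X))-[220,190])*4.2+[400,0]])
E
```

```text
clock: 1.3
position: [0.5169, 0.2647, 0.1354]
tool_rot: [-3.133, 0.006, 1.731]
force: [-1.3, 0.6, 1.5]
grip_width: 0.0853
[0.51984575 0.26625366 0.14107335]
[array([214.89598848, 155.05684742]), array([609.83268781, 108.18311913])]
```

View pics/c3.png

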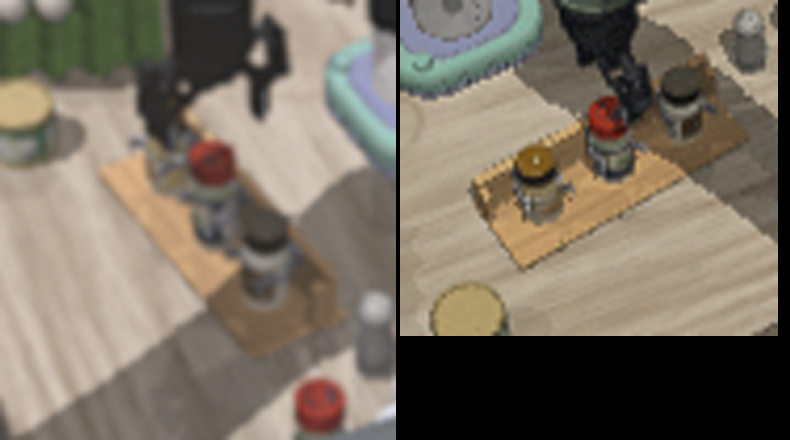

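The projected jar-top points match the images within about 3 px of crop, (215,155) and (610,108). Now I'll descend and grip.

```bash
python3 -m jog '[{"delta_pos":[0,0,-30],"spin":0,"claw":0},{"delta_pos":[0,0,-60],"spin":0,"claw":0},{"delta_pos":[0,0,-60],"spin":0,"claw":0},{"delta_pos":[0,0,-60],"spin":0,"claw":0.9},{"delta_pos":[0,0,-60],"spin":0,"claw":0.9},{"delta_pos":[0,0,-60],"spin":0,"claw":0.9},{"delta_pos":[0,0,-60],"spin":0,"claw":0.9},{"delta_pos":[0,0,-60],"spin":0,"claw":0.9}]' 70; python3 -m jog '[{"delta_pos":[0,0,0],"spin":0,"claw":0.9},{"delta_pos":[0,0,0],"spin":0,"claw":0.9},{"delta_pos":[0,0,0],"spin":0,"claw":0.9}]'
```

```text
clock: 2.2
position: [0.5201, 0.2668, 0.0831]
tool_rot: [-3.141, 0.002, 1.731]
force: [-6.8, -1.7, 18.9]
grip_width: 0.0425
clock: 2.5
position: [0.5201, 0.2668, 0.0835]
tool_rot: [-3.141, 0.002, 1.731]
force: [-3.5, -0.5, 1.0]
grip_width: 0.0421
```

```bash
python3 -m jog '[{"delta_pos":[-10,-2,1],"spin":0,"claw":0.9},{"delta_pos":[-20,-3,1],"spin":0,"claw":0.9},{"delta_pos":[-30,-5,1],"spin":0,"claw":0.9},{"delta_pos":[-45,-7,1],"spin":0,"claw":0.9},{"delta_pos":[-65,-10,5],"spin":0,"claw":0.9},{"delta_pos":[-80,-12,15],"spin":0,"claw":0.9},{"delta_pos":[-80,-12,15],"spin":0,"claw":0.9}]'
python3 - <<'E'
from h import *
a=eyes.grab_frame("side")[110:230,230:340]; b=eyes.grab_frame("top")[180:280,220:310]
A=cv2.resize(a,None,fx=4,fy=4,interpolation=cv2.INTER_CUBIC);B=cv2.resize(b,None,fx=4,fy=4,interpolation=cv2.INTER_CUBIC)
C=np.zeros((480,800,3),np.uint8);C[:A.shape[0],:A.shape[1]]=A;C[:B.shape[0],440:440+B.shape[1]]=B
cv2.imwrite("pics/c4.png",C)
E
```

```text
clock: 3.2
position: [0.438, 0.2547, 0.0992]
tool_rot: [-3.141, 0.002, 1.733]
force: [0.1, -0.1, -0.9]
grip_width: 0.0426
```

View pics/c4.png

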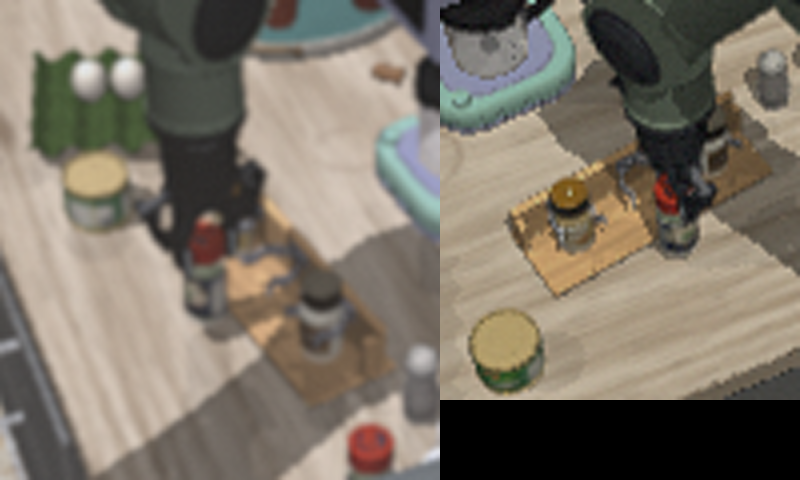

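The old jar is out, upright and firmly gripped, and its neighbours are still in place. I'll lift it and carry it over the bin.

```bash
python3 -m jog '[{"delta_pos":[0,0,50],"spin":0,"claw":0.9},{"delta_pos":[0,0,100],"spin":0,"claw":0.9},{"delta_pos":[0,0,150],"spin":-0.1,"claw":0.9},{"delta_pos":[0,-20,195],"spin":-0.2,"claw":0.9},{"delta_pos":[0,-40,240],"spin":-0.3,"claw":0.9},{"delta_pos":[0,-85,250],"spin":-0.45,"claw":0.9},{"delta_pos":[0,-130,250],"spin":-0.6,"claw":0.9},{"delta_pos":[0,-175,250],"spin":-0.75,"claw":0.9}]'; python3 -m jog '[{"delta_pos":[-5,-45,0],"spin":-0.15,"claw":0.9},{"delta_pos":[-10,-90,0],"spin":-0.3,"claw":0.9},{"delta_pos":[-20,-135,0],"spin":-0.45,"claw":0.9},{"delta_pos":[-30,-180,0],"spin":-0.6,"claw":0.9},{"delta_pos":[-38,-225,0],"spin":-0.75,"claw":0.9},{"delta_pos":[-45,-270,0],"spin":-0.9,"claw":0.9},{"delta_pos":[-48,-310,0],"spin":-1.05,"claw":0.9},{"delta_pos":[-48,-340,0],"spin":-1.13,"claw":0.9}]'; python3 -m jog '[{"delta_pos":[0,0,0],"spin":0,"claw":0.9},{"delta_pos":[0,0,0],"spin":0,"claw":0.9}]'
```

```text
clock: 4.1
position: [0.44, 0.0784, 0.3489]
tool_rot: [3.141, 0.001, 0.976]
force: [0.4, -0.4, -1.4]
grip_width: 0.0422
clock: 4.9
position: [0.3913, -0.2643, 0.3491]
tool_rot: [3.14, 0.0, -0.162]
force: [1.1, 0.1, -0.4]
grip_width: 0.0424
clock: 5.1
position: [0.3911, -0.265, 0.3488]
tool_rot: [3.139, 0.001, -0.163]
force: [0.0, 0.4, -2.2]
grip_width: 0.0422
```

```bash
python3 -m jog '[{"delta_pos":[-1,3,-40],"spin":0.01,"claw":0.9},{"delta_pos":[-1,3,-65],"spin":0.01,"claw":0.9},{"delta_pos":[-1,3,-85],"spin":0.01,"claw":0.9},{"delta_pos":[-1,3,-105],"spin":0.01,"claw":0.9},{"delta_pos":[-1,3,-125],"spin":0.01,"claw":0.9},{"delta_pos":[-1,3,-145],"spin":0.01,"claw":0.9},{"delta_pos":[-1,3,-165],"spin":0.01,"claw":0.9},{"delta_pos":[-1,3,-165],"spin":0.01,"claw":0.9}]' 110
python3 - <<'E'
from h import *
a=eyes.grab_frame("side")[180:320,250:400]; b=eyes.grab_frame("top")[110:230,340:440]
A=cv2.resize(a,None,fx=3,fy=3,interpolation=cv2.INTER_CUBIC);B=cv2.resize(b,None,fx=3.4,fy=3.4,interpolation=cv2.INTER_CUBIC)
C=np.zeros((420,800,3),np.uint8);C[:A.shape[0],:A.shape[1]]=A;C[:B.shape[0],455:455+B.shape[1]]=B
cv2.imwrite("pics/c5.png",C)
E
```

```text
clock: 5.9
position: [0.3892, -0.2602, 0.1821]
tool_rot: [3.14, 0.005, -0.15]
force: [-3.8, 1.3, -2.9]
grip_width: 0.042
```

View pics/c5.png

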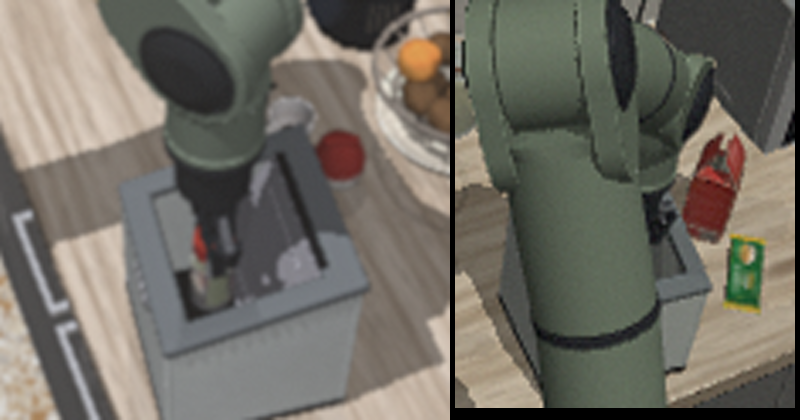

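The jar is inside the opening and holding the flap open, roughly upright. I'll go a little deeper and release.

```bash
python3 -m jog '[{"delta_pos":[0,0,-15],"spin":0,"claw":0.9},{"delta_pos":[0,0,-32],"spin":0,"claw":0.9},{"delta_pos":[0,0,-32],"spin":0,"claw":0.9},{"delta_pos":[0,0,-32],"spin":0,"claw":0},{"delta_pos":[0,0,-32],"spin":0,"claw":0},{"delta_pos":[0,0,-32],"spin":0,"claw":0},{"delta_pos":[0,0,-32],"spin":0,"claw":0},{"delta_pos":[0,0,-32],"spin":0,"claw":0}]'; python3 -m jog '[{"delta_pos":[0,0,0],"spin":0,"claw":0},{"delta_pos":[0,0,30],"spin":0,"claw":0},{"delta_pos":[0,0,70],"spin":0,"claw":0},{"delta_pos":[0,0,110],"spin":0,"claw":0},{"delta_pos":[0,0,150],"spin":0,"claw":0},{"delta_pos":[0,0,180],"spin":0,"claw":0}]'
python3 - <<'E'
from h import *
a=eyes.grab_frame("side")[180:320,250:400]
cv2.imwrite("pics/c6.png",cv2.resize(a,None,fx=4,fy=4,interpolation=cv2.INTER_CUBIC))
E
```

```text
clock: 6.8
position: [0.3902, -0.2614, 0.1524]
tool_rot: [3.14, 0.002, -0.152]
force: [-0.4, -2.5, 2.6]
grip_width: 0.0855
clock: 7.4
position: [0.3902, -0.2616, 0.3346]
tool_rot: [3.14, 0.0, -0.152]
force: [0.5, 0.8, 0.2]
grip_width: 0.0858
```

View pics/c6.png

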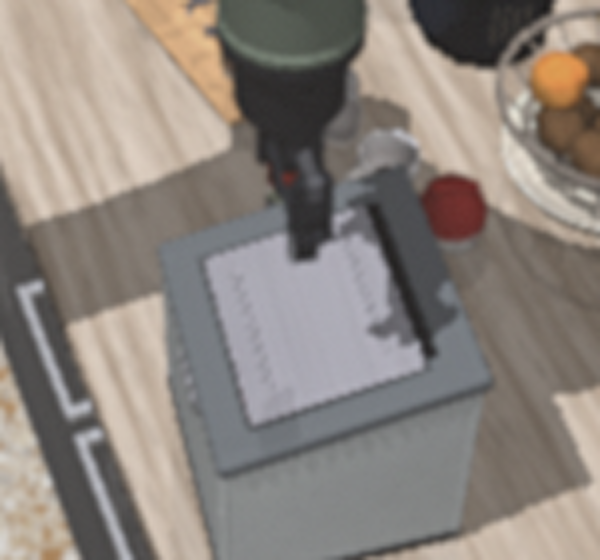

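The flap is shut and the old jar is no longer visible, so it is inside the bin. Now to the fresh jar.

```bash
python3 -m jog '[{"delta_pos":[0,40,0],"spin":0.15,"claw":0},{"delta_pos":[0,80,0],"spin":0.3,"claw":0},{"delta_pos":[0,120,0],"spin":0.45,"claw":0},{"delta_pos":[0,160,0],"spin":0.6,"claw":0},{"delta_pos":[0,200,0],"spin":0.75,"claw":0},{"delta_pos":[0,250,0],"spin":0.9,"claw":0},{"delta_pos":[0,300,0],"spin":1.05,"claw":0},{"delta_pos":[0,340,0],"spin":1.2,"claw":0}]'; python3 -m jog '[{"delta_pos":[0,0,0],"spin":0.15,"claw":0},{"delta_pos":[0,0,0],"spin":0.3,"claw":0},{"delta_pos":[0,0,0],"spin":0.45,"claw":0},{"delta_pos":[0,0,0],"spin":0.6,"claw":0},{"delta_pos":[0,0,0],"spin":0.68,"claw":0},{"delta_pos":[0,0,0],"spin":0.68,"claw":0}]'
python3 - <<'E'
from h import *
A=eyes.grab_frame("side");B=eyes.grab_frame("top")
C=np.zeros((480,800,3),np.uint8)
C[:480,:400]=cv2.resize(A[180:276,280:360],None,fx=5,fy=5,interpolation=cv2.INTER_CUBIC)
C[:400,400:]=cv2.resize(B[165:245,280:360],None,fx=5,fy=5,interpolation=cv2.INTER_CUBIC)
cv2.imwrite("pics/c7.png",C)
X=np.array([.4975,-.035,.109]);print(pix("side",X),pix("top",X))
for n,im in(("side",A),("top",B)):
    hsv=cv2.cvtColor(im,cv2.COLOR_BGR2HSV)
    m=((hsv[...,0]<8)|(hsv[...,0]>172))&(hsv[...,1]>130)&(hsv[...,2]>50)
    N,l,s,c=cv2.connectedComponentsWithStats(m.astype(np.uint8))
    u,v=pix(n,X)
    for i in range(1,N):
        if s[i,4]>15 and np.hypot(*(c[i]-[u,v]))<25: print(n,s[i],c[i],onz(n,*c[i],.1))
E
```

```text
clock: 8.25
position: [0.3906, 0.0802, 0.3381]
tool_rot: [3.139, -0.005, 1.055]
force: [1.8, -0.1, -0.7]
grip_width: 0.0854
clock: 8.85
position: [0.3905, 0.0803, 0.338]
tool_rot: [3.139, -0.005, 1.737]
force: [0.7, 0.6, -0.2]
grip_width: 0.0856
(np.float64(322.7815502938243), np.float64(220.06982951650258)) (np.float64(331.587770361911), np.float64(198.4068728917689))
side [318 217  10  11  60] [322.58333333 222.33333333] [ 0.49576399 -0.03765406  0.1       ]
top [327 196   9   9  57] [331.14035088 200.36842105] [ 0.49406651 -0.03133253  0.1       ]
```

View pics/c7.png

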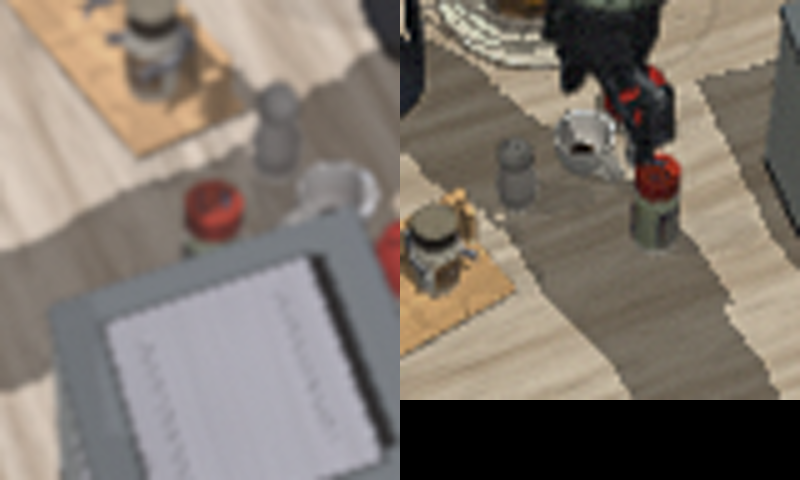

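The cap top is where predicted in both views: side (323,219.6), top (331.6,199.4). That puts the jar at about (0.4965, -0.035). I'll go over it and down.

```bash
python3 -m jog '[{"delta_pos":[35,-38,-20],"spin":0,"claw":0},{"delta_pos":[70,-76,-50],"spin":0,"claw":0},{"delta_pos":[106,-115,-80],"spin":0,"claw":0},{"delta_pos":[106,-115,-120],"spin":0,"claw":0},{"delta_pos":[106,-115,-160],"spin":0,"claw":0},{"delta_pos":[106,-115,-190],"spin":0,"claw":0},{"delta_pos":[106,-115,-190],"spin":0,"claw":0}]' 40
python3 -m jog '[{"delta_pos":[0,0,-25],"spin":-0.005,"claw":0},{"delta_pos":[0,0,-50],"spin":-0.005,"claw":0},{"delta_pos":[0,0,-74],"spin":-0.005,"claw":0},{"delta_pos":[0,0,-74],"spin":-0.005,"claw":0}]'
```

```text
clock: 9.65
position: [0.4945, -0.0351, 0.145]
tool_rot: [-3.138, -0.005, 1.729]
force: [-0.3, 0.5, 1.0]
grip_width: 0.0858
clock: 10.05
position: [0.4943, -0.0347, 0.0706]
tool_rot: [-3.136, -0.005, 1.723]
force: [0.1, -0.8, -0.1]
grip_width: 0.0854
```

```bash
python3 -m jog '[{"delta_pos":[2,0,3],"spin":0.005,"claw":0},{"delta_pos":[2,0,3],"spin":0.005,"claw":0.9},{"delta_pos":[2,0,3],"spin":0.005,"claw":0.9},{"delta_pos":[2,0,3],"spin":0.005,"claw":0.9},{"delta_pos":[2,0,3],"spin":0.005,"claw":0.9},{"delta_pos":[2,0,3],"spin":0.005,"claw":0.9},{"delta_pos":[2,0,3],"spin":0.005,"claw":0.9}]' 70; python3 -m jog '[{"delta_pos":[0,0,0],"spin":0,"claw":0.9},{"delta_pos":[0,0,0],"spin":0,"claw":0.9}]'
```

```text
clock: 10.75
position: [0.4967, -0.0347, 0.0746]
tool_rot: [-3.137, -0.006, 1.728]
force: [-3.2, 0.5, 18.6]
grip_width: 0.0421
clock: 10.95
position: [0.4968, -0.0347, 0.075]
tool_rot: [-3.138, -0.006, 1.728]
force: [-0.6, -0.3, -0.4]
grip_width: 0.0422
```

```bash
python3 -m jog '[{"delta_pos":[0,0,40],"spin":0,"claw":0.9},{"delta_pos":[0,10,80],"spin":0,"claw":0.9},{"delta_pos":[-20,50,90],"spin":0,"claw":0.9},{"delta_pos":[-45,90,90],"spin":0,"claw":0.9},{"delta_pos":[-60,135,90],"spin":0,"claw":0.9},{"delta_pos":[-60,180,90],"spin":0,"claw":0.9},{"delta_pos":[-60,225,90],"spin":0,"claw":0.9},{"delta_pos":[-60,265,90],"spin":0,"claw":0.9}]'; python3 -m jog '[{"delta_pos":[0,22,0],"spin":0,"claw":0.9},{"delta_pos":[0,22,-40],"spin":0,"claw":0.9},{"delta_pos":[0,22,-65],"spin":0,"claw":0.9},{"delta_pos":[0,22,-65],"spin":0,"claw":0.9}]'
python3 - <<'E'
from h import *
A=eyes.grab_frame("side");B=eyes.grab_frame("top")
C=np.zeros((480,800,3),np.uint8)
C[:480,:400]=cv2.resize(A[135:231,260:340],None,fx=5,fy=5,interpolation=cv2.INTER_CUBIC)
C[:400,400:]=cv2.resize(B[190:270,235:315],None,fx=5,fy=5,interpolation=cv2.INTER_CUBIC)
cv2.imwrite("pics/c8.png",C)
p=bot.observe()["position"]
for dz in (-.075,.034):
    X=p+[0,0,dz];print((np.array(pix("side",X))-[260,135])*5,(np.array(pix("top",X))-[235,190])*5+[400,0])
E
```

```text
clock: 11.75
position: [0.4362, 0.2328, 0.1651]
tool_rot: [-3.138, -0.006, 1.729]
force: [0.3, -0.9, -1.5]
grip_width: 0.0421
clock: 12.15
position: [0.4348, 0.254, 0.0978]
tool_rot: [-3.134, -0.003, 1.729]
force: [-0.3, -0.0, -0.5]
grip_width: 0.0421
[108.26963083 268.77236181] [627.73231828 251.17094398]
[101.32203085 171.86112287] [622.06890242 183.66182266]
```

View pics/c8.png

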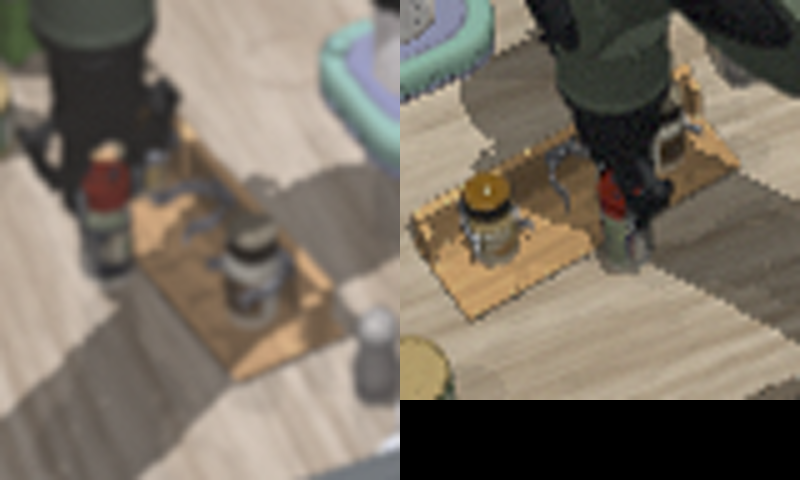

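The jar is upright and in line with the free clip: its base is at top-crop (627,255) against a predicted (628,251). I'll lower to just above board height and push in slowly.

```bash
python3 -m jog '[{"delta_pos":[0,-1,-11],"spin":0,"claw":0.9},{"delta_pos":[15,1,-11],"spin":0,"claw":0.9},{"delta_pos":[30,4,-11],"spin":0,"claw":0.9},{"delta_pos":[42,6,-11],"spin":0,"claw":0.9},{"delta_pos":[50,7,-11],"spin":0,"claw":0.9},{"delta_pos":[58,8,-11],"spin":0,"claw":0.9},{"delta_pos":[66,9,-11],"spin":0,"claw":0.9}]' 110; python3 -m jog '[{"delta_pos":[7,1,0],"spin":0,"claw":0.9},{"delta_pos":[14,2,0],"spin":0,"claw":0.9},{"delta_pos":[20,3,0],"spin":0,"claw":0.9},{"delta_pos":[20,3,0],"spin":0,"claw":0.9}]'
```

```text
clock: 12.95
position: [0.5024, 0.2635, 0.0896]
tool_rot: [-3.137, -0.006, 1.728]
force: [-2.8, 1.3, -0.8]
grip_width: 0.0416
clock: 13.35
position: [0.5193, 0.267, 0.0883]
tool_rot: [-3.129, -0.006, 1.73]
force: [-16.8, 5.0, -2.3]
grip_width: 0.0414
```

```bash
python3 -m jog '[{"delta_pos":[0,0,-2],"spin":0,"claw":0.9},{"delta_pos":[0,0,-4],"spin":0,"claw":0.9},{"delta_pos":[0,0,-4],"spin":0,"claw":0.9}]'; python3 -m jog '[{"delta_pos":[0,0,0],"spin":0,"claw":0},{"delta_pos":[0,0,0],"spin":0,"claw":0},{"delta_pos":[0,0,0],"spin":0,"claw":0},{"delta_pos":[0,0,0],"spin":0,"claw":0},{"delta_pos":[0,0,0],"spin":0,"claw":0},{"delta_pos":[0,0,50],"spin":0,"claw":0},{"delta_pos":[0,0,100],"spin":0,"claw":0},{"delta_pos":[0,0,150],"spin":0,"claw":0}]'; python3 -m jog '[{"delta_pos":[0,0,40],"spin":0,"claw":0},{"delta_pos":[-30,40,60],"spin":0,"claw":0},{"delta_pos":[-80,80,60],"spin":0,"claw":0},{"delta_pos":[-130,120,60],"spin":0,"claw":0},{"delta_pos":[-180,160,60],"spin":0,"claw":0},{"delta_pos":[-180,200,60],"spin":0,"claw":0},{"delta_pos":[-180,230,60],"spin":0,"claw":0},{"delta_pos":[-180,230,60],"spin":0,"claw":0}]'
python3 - <<'E'
from h import *
A=eyes.grab_frame("side");B=eyes.grab_frame("top")
cv2.imwrite("pics/side_end.png",A)
C=np.zeros((580,800,3),np.uint8)
C[:580,:400]=cv2.resize(A[145:290,270:370],None,fx=4,fy=4,interpolation=cv2.INTER_CUBIC)
C[:400,400:]=cv2.resize(B[190:270,235:315],None,fx=5,fy=5,interpolation=cv2.INTER_CUBIC)
cv2.imwrite("pics/c9.png",C)
for z in(.01,.119):
    X=[.520,.2668,z];print((np.array(pix("side",X))-[270,145])*4,(np.array(pix("top",X))-[235,190])*5+[400,0])
E
```

```text
clock: 13.65
position: [0.5188, 0.2675, 0.0851]
tool_rot: [-3.128, -0.007, 1.73]
force: [-11.3, 1.5, 18.1]
grip_width: 0.0418
clock: 14.45
position: [0.5186, 0.2671, 0.2368]
tool_rot: [-3.128, -0.007, 1.729]
force: [0.2, 1.1, 0.4]
grip_width: 0.0854
clock: 15.25
position: [0.3348, 0.5025, 0.2959]
tool_rot: [-3.127, -0.008, 1.737]
force: [-0.1, -0.9, -0.9]
grip_width: 0.0854
[117.51708693 157.08482314] [581.65250328 196.86429578]
[115.31139835  80.6461192 ] [574.17821877 128.91999003]
```

View pics/c9.png

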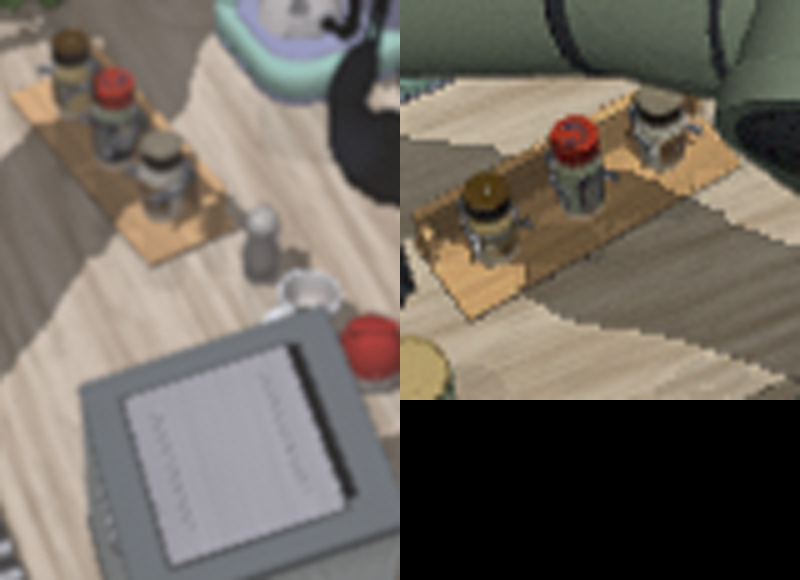

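The fresh jar stands upright in the middle clip. Its cap top is at (114,79) in the side crop and (575,131) in the top crop, within a pixel or two of the seat prediction. The flap is shut and the short jars are in place, so I'm handing in.

```bash
python3 -c "
from workcell import bot
print(bot.job_done())"
```

```text
the job is handed in; nothing more can be done
None
```

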